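# Release the eccentric cam and seat the board with the follower slide

### The arm

A 6-joint arm with a two-finger parallel gripper is mounted at the origin on a cart in front of the work surface, level with it; the furniture and walls round the work are solid. World frame = base frame: x ahead of the robot, y to its left, z up, the work surface at z = 0. Lengths are in mm, angles in rad, forces in N, time in s.
With the tool pointing down it reaches from about 350 to 975 mm from the base axis. Payload 7.1 kg.
Tool frame: the origin (TCP) lies midway between the tips of the shut fingers; the grasp point (between the pads) lies 19 mm behind it (ctrl.grasp_offset is the distance from the TCP to the grasp point, in mm); z points along the fingers, y is the line along which they close (so a half turn about z gives the same grasp; the last joint's range is limited). The gripper opens to 88 mm and grips with 3 to 60 N. Pads are 20 mm wide; open, the fingers measure 115 mm over their backs; the gripper's body (75 mm by 178 mm) begins 61 mm behind the grasp point.
Start: joints at [1.236, 0.423, 1.63, -0, 1.089, -0.019], TCP at [194.079, 594.086, 222.675] pointing down, gripper open.
Joint ranges: [-3, 3], [-0.9, 2.11], [0.09, 2.58], [-1.31, 4.45], [0.11, 2.69], [-2.54, 2.54]. Speed limits (rad/s): [2.39, 2.39, 3.01, 3.14, 3.14, 3.14].

### API

Orientations are given as a rotation vector (axis times angle).
In Python, from workcell import ctrl gives the robot as it stands. The module is installed in compiled form; this text tells all that it offers.
- The arm moves only by the tool servo_tool, never from a script. Its argument "rows" is a list of rows, each a list of 7 numbers: the turn, a rotation vector about the tool's x, y, z as a fraction of full scale, then the shift along the tool's x, y, z as a fraction of full scale, then the finger opening in mm, from 0 to 87.8. A call has 1 to 10 rows; each row is the pose to reach, as a shift and turn from the pose commanded when the call began, along the tool's axes at that moment; what a row does not reach only later rows make up. Full scale, the value 1, is 20 cm for a shift and 1.5 rad for a turn. A row lasts 1/8 s, in which the tool goes at most 62.5 mm and 10.7 degrees, less where a joint would pass 70% of its speed; a pose out of reach is approached as far as the arm can. A call with a number of a shift or a turn outside -1 to 1 is refused whole. A call with a gripper value outside its range is refused whole. The fingers move at their own pace and stop on an object; the grip force is fixed at half the most. Time passes only in rows, so rows that repeat a pose let the fingers close. It gives the time, the measured TCP pose, the force, the opening and the grip force at its end, in the units of the state.
- ctrl.get_obs(): the state, without advancing time (a new reading comes with each control period).
- ctrl.get_image(name): name is "scene" or "top" or "wrist"; returns (picture, depth): 400x640x3 uint8, red, green, blue; 400x640 float32, mm along the optical axis (not along the pixel's ray), 0 where there is no reading.
- ctrl.camera_info(name): a dict with "intrinsics" (3x3 intrinsics, pixels), "R" (3x3) and "t" (3): a world point X has camera coordinates R X + t. Camera axes: x right, y down, z forward; pixel columns grow to the right and rows downward; lengths in mm; the calibration is good to about 2 mm. A picture is of the moment at which its call begins: read the wrist's pose just before it. camera_info takes no time and is no camera call; for the wrist camera it gives the pose at the moment of the call.
- ctrl.close_job(): hands the job in; it is judged then, once.
The state is a dict: "t": time; "qpos": joint angles; "qvel": joint speeds; "joint_torque": joint torques, N m; "ee_pos": TCP position; "orientation": TCP orientation; "ft_force": force on the tool from outside, world axes, zero at the start; "moment": the same for the moment, N m; "width": finger opening in mm; "grasp_force": force on a finger pad.
Only numpy, scipy, OpenCV 4.12 (cv2) and the standard library are available. Lean on these libraries where they do the work, as an engineer would, in place of code of your own. Each camera call takes 0.05 s, during which the arm holds its last target. There are 200 camera calls.

### The job

Seat the fibre board in the jig: push the cam's lever clockwise (seen from above) round to its stop, so that the cam's low point faces the slide, and only then push the slide's upright tab forward, away from the robot, until the jaw holds the board flush against the end stop. Move the board only by means of the slide, never with the fingers, pick nothing up, leave the things around undisturbed, and finish clear of everything with the cam still at its low point.

Things in the scene. Friction and masses are not known exactly. Their poses are not given: they have to be found in the camera images.
- jig: Metal jig fixed to the bench, plate 12 mm thick. Origin: on the bench, under the slide's middle line, level with the cam pivot; x = forward, the way the slide is pushed (away from the robot), y = left, z = up. Plate: x -95 to 158, y -80 to 62 mm, with an ear to y 105 mm for x -65 to 55 mm. Highest parts above the bench: slide tab 60.5 mm, lever 53 mm, the rest under 47 mm.
- cam (a joint): Angle (rad) of the eccentric cam, a steel disc left of the slide, 48 mm across, its pivot 12 mm off centre. 0 = lobe towards the slide; grows clockwise seen from above; 2.618 = stop, low point facing the slide. The slide can pass only within about 0.5 rad of the stop. Starts at 0 to 0.6, stays where it is left, takes about 0.2 N m.
- cam_pivot (a point): On the cam's upright pivot axis at mid-height of the lever, 43 mm above the bench; at jig x 0, y 55 mm. Seen from here the lever points 160 deg left of jig x at cam angle 0 (back towards the robot), swings clockwise over the left side, and points 10 deg left of jig x at the stop.
- lever_grip (a point): Middle of the lever's black end, 75 mm from the pivot, 43 mm above the bench. The lever is a level blade reaching 95 mm from the pivot, 10 to 12 mm thick, with upright sides from 35 to 51 mm above the bench and free space beside it; below it is the plate or the bench.
- slide (a joint): Travel (m) of the follower slide forward along jig x. Starts at 0 to 0.004. With the cam raised its side roller strikes the cam at about 0.010; with the cam low it runs on until the board meets the end stop, at about 0.046 (the slide's own limit is 0.050). About 3 N of friction; stays where it is left.
- slide_tab (a point): Middle of the rear (robot-side) face of the slide's upright push tab, 47.5 mm above the bench; at jig x -75 mm plus the travel. The tab is 40 mm wide, 10 mm thick, its top 60.5 mm above the bench; behind it is only the bare plate top (12 mm) and then the bench.
- board: Loose offcut of ochre fibre board, 56 mm (its x) by 90 mm (its y) by 9 mm, lying flat on the jig between slide jaw and end stop; origin: centre of its underside. Its x lies along jig x. Seated, its origin is at jig x 112 mm.
- tweezers: Steel tweezers, 120 x 14 x 9 mm, lying on the jig's plate to the right of the slide (origin: centre of its underside). Bystander.
- tape_measure: Tape measure, 76 x 32 x 63 mm, standing beyond the jig (origin: centre of its underside). Bystander.
- mug: Mug, 81 mm wide, 113 mm over its handle, 101 mm high, left of the jig (origin: centre of its underside). Bystander.
- cutters: Side cutters with long handles, 124 x 54 x 11 mm, lying on the bench left of the jig (origin: centre of its underside). Bystander.
- tape_roll: Roll of tape, 53 mm across, 19 mm high, on the bench near the right front corner (origin: centre of its underside). Bystander.
- end_stop (a point): Foot of the end stop's face, on the plate (12 mm above the bench), at jig x 140, y 0. The board slides towards it between two guides (inner faces at jig y +-48.5 mm, tops 21 mm above the bench); the stop's top is 32 mm above the bench.

How it is judged:
By the outcome, as a careful person would: the job done as asked, in the order asked, and still so for the second after the job is handed in, with the robot touching nothing.
It also fails if it takes over 48 s, if anything falls off the work surface, if the arm or the gripper's body presses on something with over 40 N, if the wrist force passes 120 N, or if a joint passes its speed limit or range.

## Working session

There is one attempt and no reset: what is moved stays moved. The work goes in short steps, Python scripts to look and compute and a tool call to move; the robot and the scene stay as the last step left them, time stands still between calls to the robot, and variables do not carry over. Pictures are saved under pics/ and viewed, at most 10 in all, crops included, and the job is handed in when it is done.

Besides the shell and the picture viewer there is one more tool, called as name([rows], argument=value, ...), one row to a line, values as JSON. servo_tool: Moves the arm, as the interface text tells. Its arguments: {"type":"object","properties":{"rows":{"type":"array","items":{"type":"array","items":{"type":"number"}}}},"required":["rows"]}

```bash
mkdir -p pics
cat > h.py <<'E'
import numpy as np, cv2
from workcell import ctrl
def snap(n,f):
    ci=ctrl.camera_info(n); im,d=ctrl.get_image(n)
    cv2.imwrite(f'pics/{f}.png',im[:,:,::-1]); np.savez(f'{f}.npz',im=im,d=d,K=ci['intrinsics'],R=ci['R'],t=ci['t'])
def world(f,u,v,z=None):
    s=np.load(f+'.npz'); K,R,t=s['K'],s['R'],s['t']
    r=np.linalg.inv(K)@[u,v,1]; c=-R.T@t; w=R.T@r
    if z is None: return c+w*np.median(s['d'][v-1:v+2,u-1:u+2])
    return c+w*(z-c[2])/w[2]
def pix(f,X):
    s=np.load(f+'.npz'); p=s['K']@(s['R']@np.array(X,float)+s['t']); return p[:2]/p[2]
E
python3 - <<'E'
from h import *
snap('top','top0'); snap('scene','sc0')
o=ctrl.get_obs(); print(o)
print(ctrl.camera_info('top'))
E
```

```text
{'t': 0.1, 'qpos': array([ 1.23603118e+00,  4.23786200e-01,  1.63062229e+00, -3.93065743e-05,
        1.08857326e+00, -1.90262354e-02]), 'qvel': array([-9.79180782e-05, -2.51463882e-03, -2.45613312e-03,  1.01132258e-03,
        7.60451733e-04,  3.07441964e-04]), 'joint_torque': array([ 2.82981182e-04, -5.45613062e+01, -2.74323320e+01,  6.45890110e-02,
        1.87487161e-02, -4.60790454e-05]), 'ee_pos': array([193.90954928, 593.62631313, 221.96240043]), 'orientation': array([-4.93842498e-01, -3.10232152e+00,  2.15741591e-03]), 'ft_force': array([ 0.38509256, -0.5301354 , -1.03885014]), 'moment': array([-0.01803856, -0.00398603,  0.03341251]), 'grasp_force': 0.0, 'width': 87.6631528162313}
{'intrinsics': array([[476.16897336,   0.        , 319.94221493],
       [  0.        , 476.16897336, 197.17065679],
       [  0.        ,   0.        ,   1.        ]]), 'R': array([[ 0.02555204, -0.99963645, -0.00860541],
       [-0.99731828, -0.02490034, -0.06882016],
       [ 0.06858086,  0.01034083, -0.99759197]]), 't': array([-139.77810061,  555.02497492, 1341.73463857])}
```

View pics/top0.png

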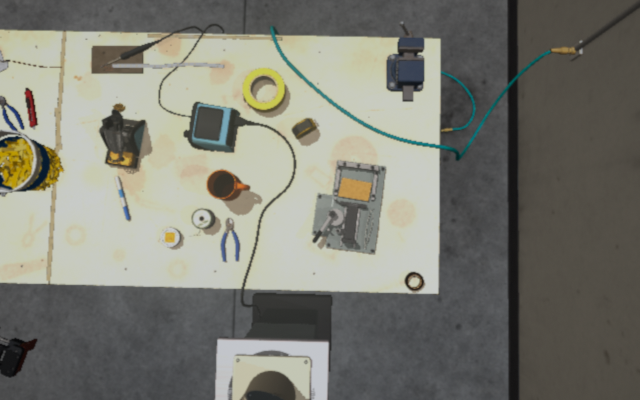

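View pics/sc0.png

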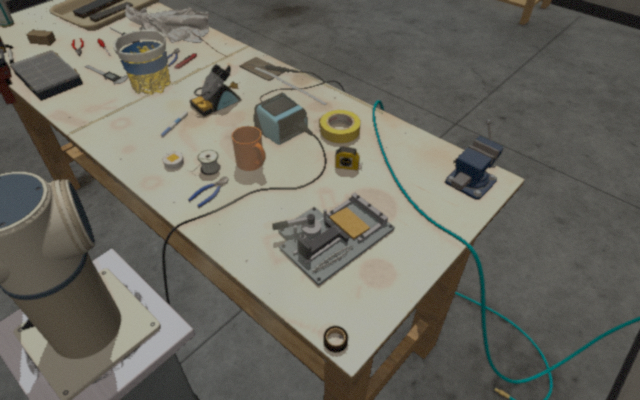

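The top view shows the jig at about (350,207), its lever at (322,237) and the board at (355,189). The mug is at (225,184), the cutters at (230,240) and the tape roll at (414,281). The arm isn't in the way. I'll enlarge both views.

Run:
```python
from h import *
a=np.load('top0.npz')['im'][155:260,305:395,::-1]; b=np.load('sc0.npz')['im'][185:290,265:400,::-1]
a=cv2.resize(a,None,fx=5.5,fy=5.5,interpolation=cv2.INTER_CUBIC)[:577,:]
cv2.imwrite('pics/c0.png',a)
for n,p in dict(RL=(338,162),RR=(384,166),FR=(377,253),FL=(315,247),earback=(317,196)).items(): print(n,world('top0',*p,12).round(), world('top0',*p).round())
```

```text
RL [ 662. -175.   12.] [ 659. -175.   30.]
RR [ 653. -308.   12.] [ 655. -309.    0.]
FR [ 404. -292.   12.] [ 403. -293.    0.]
FL [ 416. -115.   12.] [ 416. -115.   -1.]
earback [ 562. -117.   12.] [ 562. -117.   11.]
```

View pics/c0.png

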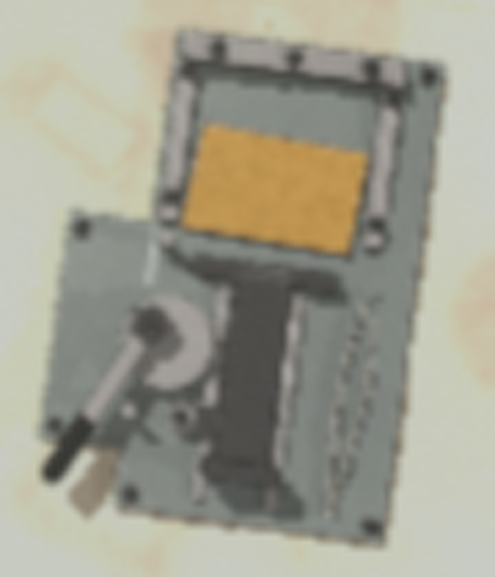

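The crop shows the plate corners clearly. The cam pivot is at about crop (153,325), the lever's black end at (68,448), and the tab's top at about (240,470). I'll fit the jig pose from the corners and check it.

```bash
cat >> h.py <<'E'
def fit(J,W):
    J=np.array(J,float);W=np.array(W)[:,:2]; a=J-J.mean(0); b=W-W.mean(0)
    th=np.arctan2((a[:,0]*b[:,1]-a[:,1]*b[:,0]).sum(),(a*b).sum()); R=np.array([[np.cos(th),-np.sin(th)],[np.sin(th),np.cos(th)]])
    o=W.mean(0)-R@J.mean(0); return th,o,np.abs(W-(J@R.T+o))
E
python3 - <<'E'
from h import *
C=lambda u,v:(305+(u+.5)/5.5-.5,155+(v+.5)/5.5-.5)
J=[(158,-80),(-95,-80),(-95,62),(55,105),(-65,105)]
P=[(443,65),(383,545),(118,508),(68,210),(40,437)]
W=[world('top0',*C(*p),12) for p in P]
th,o,e=fit(J,W); print(np.degrees(th),o.round(1),e.round(1).tolist())
R=np.array([[np.cos(th),-np.sin(th)],[np.sin(th),np.cos(th)]])
for n,p,z in [('pivot',(153,325),53),('grip',(68,448),51),('board',(275,188),21),('tab',(240,470),60)]:
    w=world('top0',*C(*p),z)[:2]; print(n,w.round(1),(R.T@(w-o)).round(1))
for n,p in dict(mug=(222,184),cut=(230,240)).items(): print(n,world('top0',*p,0).round(), (R.T@(world('top0',*p,0)[:2]-o)).round())
# depth check scene camera predicted pixel of points
for j,z in [((158,-80),12),((-95,-80),12),((0,55),53)]:
    print('scene pix',j,pix('sc0',[*(R@j+o),z]).round(1), world('sc0',*pix('sc0',[*(R@j+o),z]).round().astype(int)).round())
E
```

```text
-6.0951834324714484 [ 505.  -215.9] [[1.3, 1.2], [0.4, 1.3], [0.0, 2.5], [0.5, 0.6], [1.2, 0.6]]
pivot [ 510.9 -161.9] [ 0.2 54.4]
grip [ 447.9 -120.5] [-66.9  88.8]
board [ 584.7 -224. ] [80.1  0.5]
tab [ 439.3 -207. ] [-66.3   2. ]
mug [591. 160.   0.] [ 46. 383.]
cut [429. 130.   0.] [-112.  336.]
scene pix (158, -80) [394.  226.6] [ 655. -312.    9.]
scene pix (-95, -80) [317.7 284. ] [ 404. -284.    9.]
scene pix (0, 55) [309.6 216.7] [ 509. -165.   56.]
```

servo_tool([
  [0,0,0,-0.14,-0.2,0,40],
  [0,0,0,-0.28,-0.4,0,0],
  [0,0,0,-0.42,-0.6,0,0],
  [0,0,0,-0.56,-0.8,0,0],
])

```text
t: 0.6
ee_pos: [250.9, 405.5, 222.4]
orientation: [-0.493, -3.102, 0.001]
ft_force: [0.7, 0.3, -1.3]
width: 51.1
grasp_force: 0.0
```

servo_tool([
  [0,0,0,-0.14,-0.2,0,0],
  [0,0,0,-0.28,-0.4,0,0],
  [0,0,0,-0.42,-0.6,0,0],
  [0,0,0,-0.56,-0.8,0,0],
])

```text
t: 1.1
ee_pos: [307.7, 218.9, 222.6]
orientation: [0.493, 3.102, 0.0]
ft_force: [0.8, -0.2, -0.6]
width: 11.4
grasp_force: 0.0
```

servo_tool([
  [0,0,0,-0.14,-0.2,0,0],
  [0,0,0,-0.28,-0.4,0,0],
  [0,0,0,-0.42,-0.6,0,0],
  [0,0,0,-0.56,-0.8,0,0],
  [0,0,-0.07,-0.56,-0.8,0,0],
  [0,0,-0.14,-0.56,-0.8,0,0],
  [0,0,-0.14,-0.56,-0.8,0,0],
])

```text
t: 1.98
ee_pos: [364.2, 33.3, 222.5]
orientation: [-0.168, -3.137, 0.0]
ft_force: [0.5, 0.6, -0.8]
width: 0.7
grasp_force: 0.0
```

servo_tool([
  [0,0,0,-0.1,-0.22,0,0],
  [0,0,0,-0.2,-0.44,0,0],
  [0,0,0,-0.3,-0.66,0,0],
  [0,0,0,-0.4,-0.88,0,0],
  [0,0,0,-0.4,-0.88,0,0],
])

```text
t: 2.6
ee_pos: [426.4, -152.2, 222.6]
orientation: [0.174, 3.136, -0.001]
ft_force: [0.4, 1.1, -0.4]
width: 0.6
grasp_force: 0.0
```

Run:
```python
from h import *
snap('wrist','w1'); print(ctrl.get_obs()['ee_pos'])
th=np.radians(-6.1);R=np.array([[np.cos(th),-np.sin(th)],[np.sin(th),np.cos(th)]]);o=np.array([505,-216])
for n,j,z in [('pivot',(0,55),53),('tabtop rear',(-75,0),60.5),('FL',(-95,62),12),('EFL',(-65,105),12),('FR',(-95,-80),12)]:
    p=pix('w1',[*(R@j+o),z]); print(n,p.round())
```

```text
[ 425.37776343 -150.71181302  222.33891843]
pivot [321. 259.]
tabtop rear [266. 194.]
FL [327. 165.]
EFL [365. 191.]
FR [200. 166.]
```

View pics/w1.png

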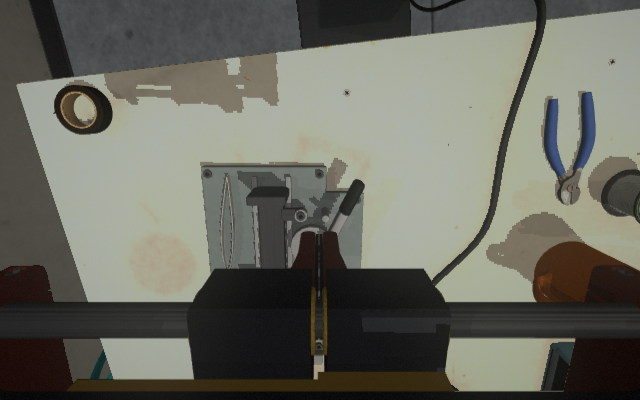

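The wrist view confirms the jig pose to about 2 mm: plate corners at (326,163) and (202,163), against predicted (327,165) and (200,166). The lever's black end is at (352,195), the tab top at (267,192), and the shut fingers are on the slide side of the lever. Next I'll descend and sweep the lever.

servo_tool([
  [0,0,0,0,0,0.25,0],
  [0,0,0,0,0,0.5,0],
  [0,0,0,0,0,0.7,0],
  [0,0,0,0,0,0.85,0],
  [0,0,0,0,0,0.95,0],
  [0,0,0,0,0,0.99,0],
  [0,0,0,0,0,0.99,0],
])

```text
t: 3.52
ee_pos: [425.1, -149.3, 24.7]
orientation: [-0.165, -3.137, -0.0]
ft_force: [0.9, -0.6, 0.3]
width: 0.7
grasp_force: 0.0
```

servo_tool([
  [0,0,0,-0.03,0.055,0,0],
  [0,0,0,-0.04,0.11,0,0],
  [0,0,0,-0.06,0.163,0,0],
  [0,0,0,-0.086,0.212,0,0],
  [0,0,0,-0.118,0.257,0,0],
])

```text
t: 4.15
ee_pos: [454.4, -100.6, 24.7]
orientation: [-0.166, -3.137, -0.0]
ft_force: [-2.0, -3.5, 0.1]
width: 0.4
grasp_force: 1.4
```

servo_tool([
  [0,0,0,-0.039,0.04,0,0],
  [0,0,0,-0.083,0.075,0,0],
  [0,0,0,-0.131,0.102,0,0],
  [0,0,0,-0.183,0.123,0,0],
  [0,0,0,-0.237,0.137,0,0],
  [0,0,0,-0.292,0.143,0,0],
  [0,0,0,-0.348,0.141,0,0],
  [0,0,0,-0.403,0.131,0,0],
  [0,0,0,-0.456,0.114,0,0],
  [0,0,0,-0.506,0.09,0,0],
])

```text
t: 5.4
ee_pos: [557.4, -94.4, 24.6]
orientation: [-0.166, -3.137, -0.0]
ft_force: [-3.0, 0.4, 0.3]
width: 0.3
grasp_force: 1.4
```

servo_tool([
  [0,0,0,-0.046,-0.032,0,0],
  [0,0,0,-0.088,-0.069,0,0],
  [0,0,0,-0.115,-0.1,0,0],
  [0,0,0,-0.139,-0.135,0,0],
  [0,0,0,-0.156,-0.165,0,0],
  [0,0,0,-0.156,-0.165,0,0],
])

```text
t: 6.15
ee_pos: [585.2, -131.0, 24.9]
orientation: [0.167, 3.135, -0.001]
ft_force: [0.2, -0.7, -0.3]
width: 0.5
grasp_force: 0.0
```

servo_tool([
  [0,0,0,-0.003,-0.01,0,0],
  [0,0,0,-0.004,-0.02,0,0],
  [0,0,0,-0.004,-0.02,0,0],
])

```text
t: 6.52
ee_pos: [585.2, -134.4, 24.9]
orientation: [0.166, 3.136, -0.0]
ft_force: [1.3, 1.6, 0.4]
width: 0.4
grasp_force: 0.6
```

servo_tool([
  [0,0,0,-0.001,-0.007,0,0],
  [0,0,0,-0.001,-0.007,0,0],
])

```text
t: 6.78
ee_pos: [585.0, -135.8, 24.8]
orientation: [0.166, 3.137, -0.0]
ft_force: [1.9, 1.9, -0.3]
width: 0.2
grasp_force: 1.0
```

Still moving, with no stop felt yet, so I'll go on in small steps.

servo_tool([
  [0,0,0,-0.001,-0.01,0,0],
  [0,0,0,-0.001,-0.01,0,0],
])

```text
t: 7.02
ee_pos: [584.8, -137.9, 24.7]
orientation: [0.166, 3.137, -0.0]
ft_force: [1.9, 2.4, 1.0]
width: 0.6
grasp_force: 0.9
```

servo_tool([
  [0,0,0,-0.001,-0.007,0,0],
  [0,0,0,-0.001,-0.007,0,0],
])

```text
t: 7.28
ee_pos: [584.8, -139.0, 24.7]
orientation: [-0.166, -3.137, -0.001]
ft_force: [2.5, 3.9, 0.5]
width: 0.9
grasp_force: 2.1
```

servo_tool([
  [0,0,0,0,-0.007,0,0],
  [0,0,0,0,-0.007,0,0],
])

```text
t: 7.52
ee_pos: [584.8, -139.3, 24.7]
orientation: [0.166, 3.137, 0.002]
ft_force: [2.7, 9.4, 0.9]
width: 0.1
grasp_force: 5.1
```

servo_tool([
  [0,0,0,0,-0.005,0,0],
  [0,0,0,0,-0.005,0,0],
])

```text
t: 7.78
ee_pos: [584.8, -139.5, 24.7]
orientation: [-0.166, -3.137, -0.004]
ft_force: [3.4, 14.6, 2.0]
width: 0.6
grasp_force: 7.3
```

servo_tool([
  [0,0,0,0,0.06,0,0],
  [0,0,0,0,0.15,0,0],
  [0,0,0,0,0.15,-0.2,0],
  [0,0,0,0,0.15,-0.45,0],
  [0,0,0,0,0.15,-0.6,0],
  [0,0,0,0,0.15,-0.6,0],
])

```text
t: 8.52
ee_pos: [589.2, -111.6, 147.1]
orientation: [0.165, 3.133, -0.002]
ft_force: [0.3, 0.7, -0.7]
width: 0.3
grasp_force: 0.0
```

servo_tool([
  [0,0,0,0.2,-0.12,0,0],
  [0,0,0,0.4,-0.24,0,0],
  [0,0,0,0.6,-0.36,0,0],
  [0,0,0,0.8,-0.48,0,0],
  [0,0,0,0.98,-0.56,0,0],
  [0,0,0,0.98,-0.56,0,0],
])

```text
t: 9.28
ee_pos: [377.7, -201.8, 143.4]
orientation: [-0.17, -3.133, -0.002]
ft_force: [0.2, 0.4, 0.9]
width: 0.5
grasp_force: 0.0
```

Run:
```python
from h import *
snap('top','top2'); snap('wrist','w2'); print(ctrl.get_obs()['ee_pos'])
a=np.load('top2.npz')['im'][155:260,305:395,::-1]; b=np.load('w2.npz')['im'][:,:,::-1]
a=cv2.resize(a,None,fx=3.8,fy=3.8,interpolation=cv2.INTER_CUBIC)
cv2.imwrite('pics/c2.png',np.hstack([a,b[:399,120:570]]))
```

```text
[ 380.90541891 -202.25561268  144.11866722]
```

View pics/c2.png

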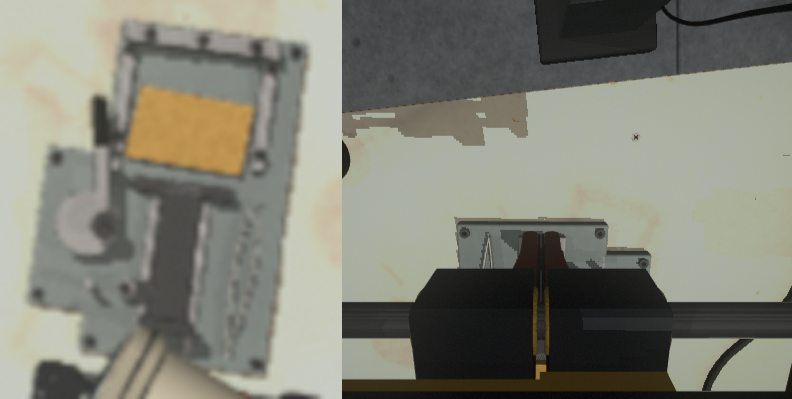

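The left view shows the lever pointing forward (end at (100,120)), with the cam disc swung away from the slide. The board hasn't moved. Fingers are centred behind the tab, so I'll descend and push slowly.

servo_tool([
  [0,0,0,0,0,0.2,0],
  [0,0,0,0,0,0.4,0],
  [0,0,0,0,0,0.52,0],
  [0,0,0,0,0,0.57,0],
  [0,0,0,0,0,0.57,0],
])

```text
t: 10.0
ee_pos: [381.3, -202.0, 30.2]
orientation: [-0.165, -3.136, -0.001]
ft_force: [0.1, -0.6, 0.1]
width: 0.8
grasp_force: 0.0
```

servo_tool([
  [0,0,0,-0.05,0,0,0],
  [0,0,0,-0.09,0,0,0],
  [0,0,0,-0.12,0,0,0],
  [0,0,0,-0.15,0,0,0],
  [0,0,0,-0.18,0,0,0],
  [0,0,0,-0.21,0,0,0],
  [0,0,0,-0.24,0,0,0],
])

```text
t: 10.88
ee_pos: [428.2, -207.3, 30.5]
orientation: [-0.166, -3.136, -0.001]
ft_force: [-3.0, -0.8, 3.1]
width: 0.4
grasp_force: 1.7
```

servo_tool([
  [0,0,0,-0.025,0,0,0],
  [0,0,0,-0.05,0,0,0],
  [0,0,0,-0.075,0,0,0],
  [0,0,0,-0.1,0,0,0],
  [0,0,0,-0.12,0,0,0],
  [0,0,0,-0.13,0,0,0],
])

```text
t: 11.62
ee_pos: [454.8, -210.2, 30.6]
orientation: [-0.166, -3.137, 0.0]
ft_force: [-4.2, -1.2, -0.2]
width: 0.2
grasp_force: 1.7
```

servo_tool([
  [0,0,0,-0.01,0,0,0],
  [0,0,0,-0.02,0,0,0],
  [0,0,0,-0.02,0,0,0],
])

```text
t: 12.0
ee_pos: [458.8, -210.6, 30.6]
orientation: [0.166, 3.137, 0.0]
ft_force: [-2.4, -1.3, -1.3]
width: 0.4
grasp_force: 1.1
```

Run:
```python
from h import *
snap('top','top3'); print(ctrl.get_obs()['ee_pos'])
a=np.load('top3.npz')['im'][155:260,305:395,::-1]
cv2.imwrite('pics/c3.png',cv2.resize(a,None,fx=5.5,fy=5.5,interpolation=cv2.INTER_CUBIC))
```

```text
[ 458.80236656 -210.62002125   30.69149615]
```

View pics/c3.png

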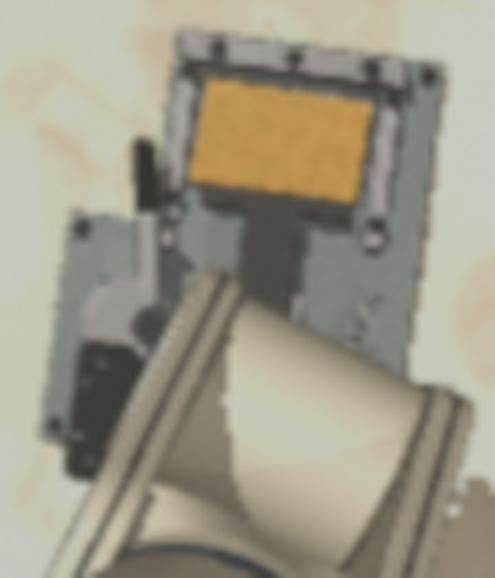

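The board has moved forward with the slide (centre now about (283,140)) and is roughly 7 mm short of the stop. The lever hasn't moved. I'll continue gently.

servo_tool([
  [0,0,0,-0.01,0,0,0],
  [0,0,0,-0.02,0,0,0],
  [0,0,0,-0.02,0,0,0],
])

```text
t: 12.42
ee_pos: [462.8, -211.1, 30.7]
orientation: [0.166, 3.137, -0.0]
ft_force: [-2.6, -0.0, -1.0]
width: 0.2
grasp_force: 1.1
```

servo_tool([
  [0,0,0,-0.008,0,0,0],
  [0,0,0,-0.01,0,0,0],
])

```text
t: 12.68
ee_pos: [464.5, -211.2, 30.7]
orientation: [-0.166, -3.137, -0.0]
ft_force: [-2.9, -1.4, -0.0]
width: 0.2
grasp_force: 1.7
```

servo_tool([
  [0,0,0,-0.007,0,0,0],
  [0,0,0,-0.007,0,0,0],
])

```text
t: 12.92
ee_pos: [466.1, -211.4, 30.7]
orientation: [0.166, 3.137, -0.0]
ft_force: [-4.1, -0.7, -0.7]
width: 0.8
grasp_force: 1.4
```

servo_tool([
  [0,0,0,-0.007,0,0,0],
  [0,0,0,-0.007,0,0,0],
])

```text
t: 13.18
ee_pos: [466.2, -211.4, 30.7]
orientation: [-0.166, -3.135, -0.001]
ft_force: [-6.7, -1.9, 3.5]
width: 0.4
grasp_force: 3.6
```

servo_tool([
  [0,0,0,-0.006,0,0,0],
  [0,0,0,-0.006,0,0,0],
])

```text
t: 13.42
ee_pos: [466.2, -211.4, 30.6]
orientation: [-0.166, -3.133, -0.001]
ft_force: [-11.6, -2.5, 6.0]
width: 0.3
grasp_force: 5.6
```

servo_tool([
  [0,0,0,-0.005,0,0,0],
  [0,0,0,-0.005,0,0,0],
])

```text
t: 13.68
ee_pos: [466.2, -211.3, 30.6]
orientation: [-0.165, -3.131, -0.002]
ft_force: [-15.2, -4.2, 10.1]
width: 0.4
grasp_force: 7.2
```

The slide has stopped and the force is rising, so the board has met the stop. I'll back off, lift and check.

servo_tool([
  [0,0,0,0.05,0,0,0],
  [0,0,0,0.15,0,0,0],
  [0,0,0,0.25,0,0,0],
  [0,0,0,0.25,0,-0.2,0],
  [0,0,0,0.25,0,-0.4,0],
  [0,0,0,0.25,0,-0.65,0],
  [0,0,0,0.25,0.2,-0.85,0],
  [0,0,0,0.25,0.5,-0.85,0],
  [0,0,0,0.25,0.8,-0.85,0],
  [0,0,0,0.25,0.8,-0.85,0],
])

```text
t: 14.92
ee_pos: [437.7, -44.1, 201.3]
orientation: [0.157, 3.135, 0.001]
ft_force: [-0.2, -0.6, 0.3]
width: 0.4
grasp_force: 0.0
```

Run:
```python
from h import *
snap('top','top4'); snap('scene','sc4'); print(ctrl.get_obs()['ee_pos'])
a=np.load('top4.npz')['im'][155:260,305:395,::-1];b=np.load('sc4.npz')['im'][185:290,265:385,::-1]
f=lambda x:cv2.resize(x,None,fx=3.8,fy=3.8,interpolation=cv2.INTER_CUBIC)
cv2.imwrite('pics/c4.png',np.hstack([f(a),f(b)]))
```

```text
[437.36360591 -46.98495892 201.04856077]
```

View pics/c4.png

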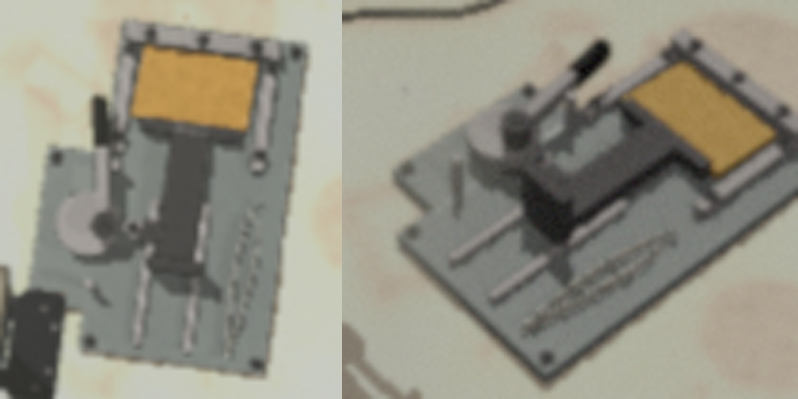

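Both views show the board square against the end stop (far edge at (197,52) on the left), with the jaw touching its rear edge. The lever is still at its stop, the tweezers haven't moved and the arm is clear.

```bash
python3 -c "
from workcell import ctrl
print(ctrl.close_job())"
```

```text
the job is handed in; nothing more can be done
None
```

The cam was turned to its stop first, then the slide pushed until the board sat flush against the end stop; the arm was clear and the job is handed in at about 15 s, though no verdict came back.

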